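# Watered succulents back home in their planters

### The job

The succulents on the dresser have been watered. First change over the white and the blue planter, which stand on each other's coasters; then set every plant from the drip mat upright and fully down into the planter of its colour; last of all push the grow-lamp's switch lever right over to on. In the end every planter stands wholly on the coaster of its own colour and the other things are where they were.

Things in the scene. Friction and masses are not known exactly. Their poses are not given: they have to be found in the camera images.
- coaster_white: white round coaster, flat disc 100 mm across, 3 mm thick, fixed to the dresser top; origin at the centre of its underside (z = 0, the dresser top), z up
- planter_white: white planter (cachepot), loose, about 0.2 kg: outside a straight cylinder 66 mm across, 50 mm high, gripped across the outside, also with its plant in it (top then 96 mm up); inside an open taper 58 mm across at the rim, 40 mm at its floor, which is 5 mm above its underside; origin at the centre of its underside, z up its axis
- plant_white: succulent in its white tapered grow-pot, loose, 0.1 kg, absent in some starts: 38 mm across at the foot, 58 mm at 49 mm up, then a straight collar 60 mm across from 49 to 69 mm, to grip; foliage 40 mm across up to 91 mm. Origin centre of its underside, z up. Home, its underside rests on the planter's floor, 5 mm above the planter's underside, the collar 4 mm clear of the rim, 1 mm play round it
- coaster_blue: blue round coaster, flat disc 100 mm across, 3 mm thick, fixed to the dresser top; origin at the centre of its underside (z = 0, the dresser top), z up
- planter_blue: blue planter (cachepot), loose, about 0.2 kg: outside a straight cylinder 66 mm across, 50 mm high, gripped across the outside, also with its plant in it (top then 96 mm up); inside an open taper 58 mm across at the rim, 40 mm at its floor, which is 5 mm above its underside; origin at the centre of its underside, z up its axis
- plant_blue: succulent in its blue tapered grow-pot, loose, 0.1 kg, absent in some starts: 38 mm across at the foot, 58 mm at 49 mm up, then a straight collar 60 mm across from 49 to 69 mm, to grip; foliage 40 mm across up to 91 mm. Origin centre of its underside, z up. Home, its underside rests on the planter's floor, 5 mm above the planter's underside, the collar 4 mm clear of the rim, 1 mm play round it
- coaster_orange: orange round coaster, flat disc 100 mm across, 3 mm thick, fixed to the dresser top; origin at the centre of its underside (z = 0, the dresser top), z up
- planter_orange: orange planter (cachepot), loose, about 0.2 kg: outside a straight cylinder 66 mm across, 50 mm high, gripped across the outside, also with its plant in it (top then 96 mm up); inside an open taper 58 mm across at the rim, 40 mm at its floor, which is 5 mm above its underside; origin at the centre of its underside, z up its axis
- plant_orange: succulent in its orange tapered grow-pot, loose, 0.1 kg, absent in some starts: 38 mm across at the foot, 58 mm at 49 mm up, then a straight collar 60 mm across from 49 to 69 mm, to grip; foliage 40 mm across up to 91 mm. Origin centre of its underside, z up. Home, its underside rests on the planter's floor, 5 mm above the planter's underside, the collar 4 mm clear of the rim, 1 mm play round it
- coaster_green: green round coaster, flat disc 100 mm across, 3 mm thick, fixed to the dresser top; origin at the centre of its underside (z = 0, the dresser top), z up
- planter_green: green planter (cachepot), loose, about 0.2 kg: outside a straight cylinder 66 mm across, 50 mm high, gripped across the outside, also with its plant in it (top then 96 mm up); inside an open taper 58 mm across at the rim, 40 mm at its floor, which is 5 mm above its underside; origin at the centre of its underside, z up its axis
- plant_green: succulent in its green tapered grow-pot, loose, 0.1 kg, absent in some starts: 38 mm across at the foot, 58 mm at 49 mm up, then a straight collar 60 mm across from 49 to 69 mm, to grip; foliage 40 mm across up to 91 mm. Origin centre of its underside, z up. Home, its underside rests on the planter's floor, 5 mm above the planter's underside, the collar 4 mm clear of the rim, 1 mm play round it
- drip_mat: black rubber mat 140 x 420 mm, 3 mm thick, fixed, on which the plants start 95 mm apart along its y axis; origin at the centre of its underside
- lamp_switch_base: fixed white housing of the grow-lamp's toggle switch, 70 x 50 x 25 mm; origin at the centre of its underside, z up; the lever pivots 22 mm above the underside about the housing's y axis and swings from its -x side (off) to its +x side (on)
- lamp_switch_tip (a point): centre of the red ball (26 mm across) at the end of the switch's 60 mm steel lever (10 mm thick): from 29 mm on the -x side of the housing's origin (off) to 29 mm on its +x side (on), 75 mm above the dresser top at both ends of the swing and 82 mm at mid-swing
- lamp_switch (a joint): angle of the switch lever, rad: 0 to 0.12 at the start (off), 1.0 at the stop (on); light friction, stays where it is left, pushed over with about 1 N at the ball
- candle_jar: amber candle jar with wooden lid, 60 mm across, 70 mm high, loose bystander; origin under its centre
- ring_dish: shallow blue ring dish 90 mm across, 18 mm high, loose bystander; origin under its centre
- glasses_case: brown glasses case 65 x 160 x 38 mm, loose bystander; origin under its centre
- remote: black remote control 45 x 170 x 18 mm, loose bystander; origin under its centre

How it is judged:
By the outcome, as a careful person would: the job done as asked, in the order asked, and still so for the second after the job is handed in, with the robot touching nothing.
Of plant_white, plant_blue, plant_orange, plant_green only 2 to 4 are there at a start; the rules pass over those that are not, and their reading is None.
At some moment in a run one of planter_white, planter_blue, planter_orange, planter_green may be knocked a few centimetres aside while the robot is not near it.
It also fails if it takes over 210 s, if anything falls off the work surface, if the arm or the gripper's body presses on something with over 40 N, if the wrist force passes 120 N, or if a joint passes its speed limit or range.

### The arm

A 6-joint arm with a two-finger parallel gripper is mounted at the origin on the work surface. World frame = base frame: x ahead of the robot, y to its left, z up, the work surface at z = 0. Lengths are in mm, angles in rad, forces in N, time in s.
With the tool pointing down it reaches from about 350 to 775 mm from the base axis. Payload 7.3 kg.
Tool frame: the origin (TCP) lies on the front face of the gripper's body, between the roots of the fingers; the fingertips stand 66 mm ahead of it and the grasp point (between the pads) lies 47 mm ahead of it (bot.tip_extent is the distance from the TCP to the fingertips, in mm); z points along the fingers, y is the line along which they close (so a half turn about z gives the same grasp; the last joint's range is limited). The gripper opens to 92 mm and grips with 3 to 60 N. Pads are 19 mm wide; open, the fingers measure 130 mm over their backs; the gripper's body (75 mm by 190 mm) begins 47 mm behind the grasp point.
Start: joints at [-1.26, 0.342, 1.524, -0, 1.275, -0.146], TCP at [231.588, -471.174, 292.241] pointing down, gripper open.
Joint ranges: [-2.53, 2.53], [-0.77, 2.02], [0.04, 2.7], [-1, 4.14], [0.28, 2.66], [-3.11, 3.11]. Speed limits (rad/s): [2.57, 2.57, 3.14, 3.14, 3.14, 3.14].

### API

Orientations are given as [roll, pitch, yaw] about the fixed x, y, z axes, in that order (R = Rz(yaw) Ry(pitch) Rx(roll)).
In Python, from plant import readout, viewer, order, bot gives the robot as it stands.
- The arm moves only by the shell command python3 -m creep 'ROWS'. ROWS is text: rows parted by semicolons, each of 7 numbers parted by spaces: the shift along the world's x, y, z in m, then the turn, a rotation vector about the world's x, y, z in rad, then the opening in per cent of the stroke, from 0 (shut) to 100 (fully open). A call has 1 to 8 rows; each row shifts and turns the commanded pose from where the row before left it; what a row does not reach is not made up. A row lasts 1/12 s, in which the tool goes at most 41.7 mm and 7.16 degrees, less where a joint would pass 70% of its speed; a pose out of reach is approached as far as the arm can. A call is refused whole if a number of a shift passes 0.0417 or a number of a turn 0.125, either way. A call with a gripper value outside its range is refused whole. The fingers move at their own pace and stop on an object; the grip force is fixed at half the most. Time passes only in rows, so rows that do not move let the fingers close. It gives the time, the measured TCP pose, the force, the opening and the grip force at its end, in the units of the state.
- readout.get_obs(): the state, without advancing time (a new reading comes with each control period).
- viewer.capture(name): name is "scene" or "top" or "wrist"; returns the picture (400x640x3 uint8, red, green, blue); there is no depth.
- viewer.camera_info(name): a dict with "fx", "fy", "cx", "cy" (pixels), "origin" and "rotation" of the camera in the world. Camera axes: x right, y up, looking along -z (the intrinsics and any distortion apply to the point x, -y, -z); pixel columns grow to the right and rows downward; lengths in mm; the calibration is good to about 2 mm. A picture is of the moment at which its call begins: read the wrist's pose just before it. camera_info takes no time and is no camera call; for the wrist camera it gives the pose at the moment of the call.
- order.close_job(): hands the job in; it is judged then, once.
The state is a dict: "time": time; "joint_positions": joint angles; "dq": joint speeds; "tau": joint torques, N m; "tool_pos": TCP position; "tcp_rot": TCP orientation; "contact_force": force on the tool from outside, world axes, zero at the start; "moment": the same for the moment, N m; "grip_width": finger opening in mm; "finger_force": force on a finger pad.
Only numpy, scipy, OpenCV 4.12 (cv2) and the standard library are available. Lean on these libraries where they do the work, as an engineer would, in place of code of your own. Each camera call takes 0.05 s, during which the arm holds its last target. There are 200 camera calls.

## Working session

There is one attempt and no reset: what is moved stays moved. The work goes in short steps, Python scripts to look and compute and a shell command to move; the robot and the scene stay as the last step left them, time stands still between calls to the robot, and variables do not carry over. Pictures are saved under pics/ and viewed, at most 14 in all, crops included, and the job is handed in when it is done.

```bash
ls; mkdir -p pics; python3 - <<'E'
from plant import readout, viewer, order, bot
import cv2
o=readout.get_obs();print(o)
for n in("top","scene"):
    im=viewer.capture(n);cv2.imwrite(f"pics/{n}0.png",im[:,:,::-1]);print(viewer.camera_info(n))
print(viewer.camera_info("wrist"))
E
```

```text
pics
{'time': 0.0, 'joint_positions': array([-1.26004285e+00,  3.42741423e-01,  1.52501246e+00,  2.37583304e-05,
        1.27540656e+00, -1.45987773e-01]), 'dq': array([0.00023387, 0.00022101, 0.00168449, 0.00017313, 0.00060823,
       0.00064261]), 'tau': array([ 1.88195205e-03, -4.31233013e+01, -2.44226950e+01,  7.18786893e-02,
        5.58695721e-02, -1.16204092e-04]), 'tool_pos': array([ 231.47506518, -470.87545052,  291.53677231]), 'tcp_rot': array([-3.14004484e+00, -2.50543191e-04,  4.56734125e-01]), 'contact_force': array([ 0.34271172, -0.2002005 , -0.46097751]), 'moment': array([-0.07993719,  0.02498109,  0.03055228]), 'finger_force': 0.0, 'grip_width': 91.78647980743459}
{'fx': 416.04472601057876, 'fy': 416.04472601057876, 'cx': 314.7084027421917, 'cy': 197.848870842788, 'origin': array([ 482.29506448,   47.80245387, 1421.2569918 ]), 'rotation': array([ 0.07027837, -0.01699378, -1.56542243])}
{'fx': 423.19212256500396, 'fy': 423.19212256500396, 'cx': 320.44568766750905, 'cy': 196.00818164910027, 'origin': array([1095.03266401,  981.65426582, 1022.19823067]), 'rotation': array([ 0.85731376, -0.00494351,  2.62665041])}
{'fx': 292.9306284410771, 'fy': 292.9306284410771, 'cx': 322.1999891610877, 'cy': 198.38107162996556, 'origin': array([ 305.20257   , -435.36320355,  383.24849422]), 'rotation': array([-3.04849398e-01,  6.27133343e-04, -1.11356398e+00])}
```

View pics/top0.png

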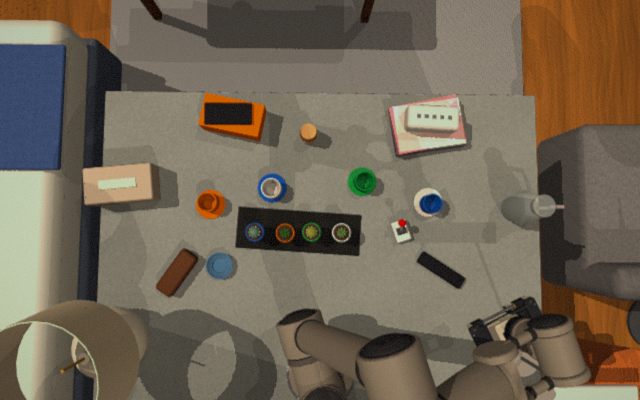

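View pics/scene0.png

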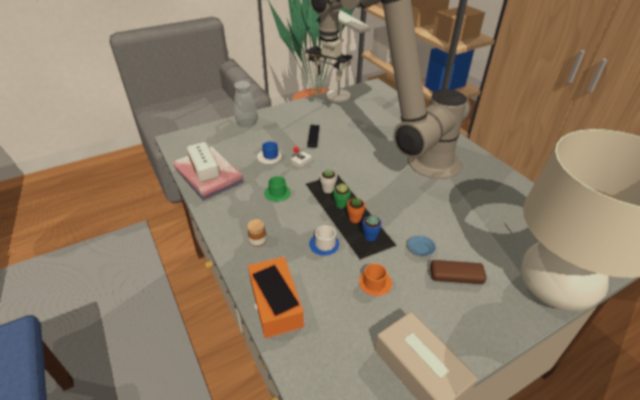

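The top view shows all four plants on the mat in the order blue, orange, green, white (px 255, 285, 311, 341 at row ~232). The white planter is on the blue coaster (271,187), the blue planter on the white coaster (430,203), orange at (210,204), green at (362,181) and the switch at (401,230).

```bash
cat > h.py <<'E'
from plant import readout, viewer, order, bot
import cv2, numpy as np
from scipy.spatial.transform import Rotation as R
def cam(n): 
    c=viewer.camera_info(n); return c,R.from_euler('xyz',c['rotation']).as_matrix()
def ray(c,M,u,v,z):
    d=M@np.array([(u-c['cx'])/c['fx'],-(v-c['cy'])/c['fy'],-1]); o=np.array(c['origin']); return o+d*(z-o[2])/d[2]
def proj(c,M,p):
    q=M.T@(np.array(p)-c['origin']); return np.array([c['cx']+c['fx']*q[0]/-q[2], c['cy']-c['fy']*q[1]/-q[2]])
H={'blue':(100,125,110,40),'green':(50,85,110,40),'orange':(3,18,140,70)}
def mask(im,k):
    h=cv2.cvtColor(im,cv2.COLOR_RGB2HSV)
    if k=='white': return cv2.inRange(h,(0,0,130),(180,60,255))
    if k=='red': return cv2.inRange(h,(0,170,80),(4,255,255))|cv2.inRange(h,(174,170,80),(180,255,255))
    if k=='black': return cv2.inRange(h,(0,0,0),(180,255,45))
    a,b,s,v=H[k]; return cv2.inRange(h,(a,s,v),(b,255,255))
def blobs(m,amin=20):
    n,l,st,ce=cv2.connectedComponentsWithStats(m)
    return [(st[i],ce[i]) for i in range(1,n) if st[i][4]>=amin]
E
python3 - <<'E'
from h import *
im=viewer.capture("top");c,M=cam("top")
roi=np.zeros(im.shape[:2],np.uint8);roi[110:290,140:480]=255
for k in('blue','green','orange','white','red'):
    for st,ce in blobs(mask(im,k)&roi,12): print(k,st,ce.round(1),'z3',ray(c,M,*ce,3)[:2].round(0),'z50',ray(c,M,*ce,50)[:2].round(0),'z80',ray(c,M,*ce,80)[:2].round(0))
k=np.concatenate([cv2.resize(im[160:270,180:330],None,fx=4,fy=4,interpolation=cv2.INTER_CUBIC)],0)
cv2.imwrite('pics/c1.png',k[:,:,::-1])
for n,p in dict(candle=(308,131),dish=(220,266),rem=(441,269),case=(177,272),bk=(428,125),org=(233,117)).items(): print(n,ray(c,M,*p,20)[:2].round(0))
E
```

```text
blue [258 174  29  29 284] [272.8 186.9] z3 [619. 168.] z50 [614. 164.] z80 [611. 161.]
blue [420 194  23  19 342] [431.1 203.3] z3 [ 566. -375.] z50 [ 563. -361.] z80 [ 562. -352.]
blue [245 222  20  20 115] [255.2 231.5] z3 [467. 225.] z50 [467. 220.] z80 [467. 216.]
blue [208 258  24  15  96] [217.7 265.2] z3 [353. 349.] z50 [357. 339.] z80 [360. 333.]
green [348 168  28  28 636] [361.6 181.3] z3 [ 640. -137.] z50 [ 635. -130.] z80 [ 632. -127.]
green [301 222  21  20 113] [311.3 231.4] z3 [468.  35.] z50 [468.  36.] z80 [469.  36.]
orange [198 110  69  31 969] [238.1 126.1] z3 [829. 290.] z50 [817. 282.] z80 [810. 277.]
orange [300 124  17  18 249] [308.  132.8] z3 [807.  49.] z50 [797.  48.] z80 [790.  48.]
orange [196 190  29  29 685] [210.1 204. ] z3 [559. 380.] z50 [557. 369.] z80 [555. 362.]
orange [275 223  20  20 148] [284.8 232.5] z3 [464. 125.] z50 [464. 123.] z80 [465. 121.]
orange [157 250  38  40 716] [175.7 271.2] z3 [332. 490.] z50 [337. 475.] z80 [341. 466.]
white [  140   110   134   180 13525] [200.6 197.6] z3 [581. 412.] z50 [577. 400.] z80 [575. 393.]
white [ 3
[... 1179 characters left out ...]
0 [552. 131.] z80 [550. 130.]
white [423 215  17  10  72] [431.4 219.6] z3 [ 510. -375.] z50 [ 509. -361.] z80 [ 509. -352.]
white [440 217   9  14  48] [443.8 223.7] z3 [ 496. -418.] z50 [ 496. -403.] z80 [ 496. -393.]
white [390 221  21  22 197] [399.2 232.8] z3 [ 465. -264.] z50 [ 465. -254.] z80 [ 466. -248.]
white [332 223  18  18  47] [337.4 230.2] z3 [473. -54.] z50 [473. -50.] z80 [473. -48.]
white [ 423  240   57   50 1503] [458.9 259.3] z3 [ 376. -467.] z50 [ 379. -450.] z80 [ 382. -440.]
red [399 219   7   8  42] [401.8 222.5] z3 [ 500. -274.] z50 [ 499. -263.] z80 [ 499. -256.]
candle [810.  49.]
dish [352. 338.]
rem [ 345. -400.]
case [332. 480.]
bk [ 834. -363.]
org [856. 305.]
```

View pics/c1.png

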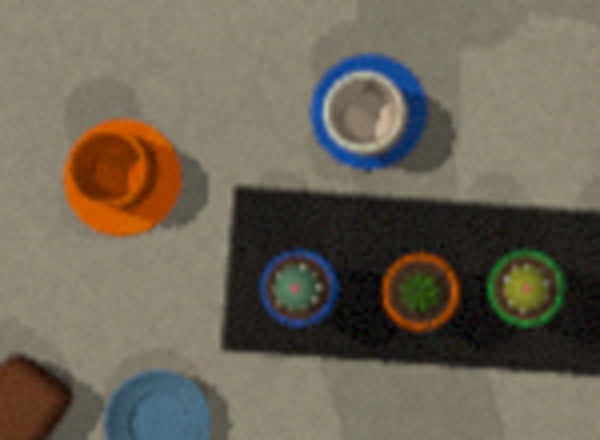

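The crop shows the white planter's rim at crop (366,110), the blue coaster at (369,112), the orange rim at (110,170) and the plants at row ~290. I'll move over the white planter, turning the tool to yaw π/2 so that the fingers close along x.

```bash
R="unused"; python3 -m creep '0.0159 0.0266 0 0 0 0.0464 100;0.0159 0.0266 0 0 0 0.0464 100;0.0159 0.0266 0 0 0 0.0464 100;0.0159 0.0266 0 0 0 0.0464 100;0.0159 0.0266 0 0 0 0.0464 100;0.0159 0.0266 0 0 0 0.0464 100;0.0159 0.0266 0 0 0 0.0464 100;0.0159 0.0266 0 0 0 0.0464 100'
python3 -m creep '0.0159 0.0266 0 0 0 0.0464 100;0.0159 0.0266 0 0 0 0.0464 100;0.0159 0.0266 0 0 0 0.0464 100;0.0159 0.0266 0 0 0 0.0464 100;0.0159 0.0266 0 0 0 0.0464 100;0.0159 0.0266 0 0 0 0.0464 100;0.0159 0.0266 0 0 0 0.0464 100;0.0159 0.0266 0 0 0 0.0464 100'
python3 -m creep '0.0159 0.0266 0 0 0 0.0464 100;0.0159 0.0266 0 0 0 0.0464 100;0.0159 0.0266 0 0 0 0.0464 100;0.0159 0.0266 0 0 0 0.0464 100;0.0159 0.0266 0 0 0 0.0464 100;0.0159 0.0266 0 0 0 0.0464 100;0.0159 0.0266 0 0 0 0.0464 100;0.0159 0.0266 0 0 0 0.0464 100'
python3 -m creep '0 0 0 0 0 0 100;0 0 0 0 0 0 100'
python3 - <<'E'
from h import *
c,M=cam("wrist");im=viewer.capture("wrist");np.save('w1.npy',im)
cv2.imwrite('pics/w1.png',im[:,:,::-1])
print(proj(c,M,(612,168,50)),proj(c,M,(616,170,3)),proj(c,M,(464,123,72)))
for st,ce in blobs(mask(im,'blue'),300): print(st,ce)
im=viewer.capture("top");c,M=cam("top")
cv2.imwrite('pics/c2.png',cv2.resize(im[160:270,340:480],None,fx=5,fy=5,interpolation=cv2.INTER_CUBIC)[:,:,::-1])
E
```

```text
time: 0.82
tool_pos: [359.2, -256.9, 292.1]
tcp_rot: [-3.141, -0.0, 0.83]
contact_force: [1.0, 0.5, 0.1]
grip_width: 91.8
finger_force: 0.0
time: 1.48
tool_pos: [486.4, -44.0, 292.1]
tcp_rot: [-3.141, 0.0, 1.202]
contact_force: [0.6, -0.6, -0.3]
grip_width: 91.8
finger_force: 0.0
time: 2.15
tool_pos: [613.6, 168.7, 291.8]
tcp_rot: [-3.141, 0.0, 1.573]
contact_force: [0.0, -1.0, 0.3]
grip_width: 91.8
finger_force: 0.0
time: 2.32
tool_pos: [613.2, 168.5, 291.0]
tcp_rot: [-3.14, 0.0, 1.572]
contact_force: [-0.5, -0.0, -0.2]
grip_width: 91.9
finger_force: 0.0
[321.02774149 179.29055812] [324.2377036  169.28293835] [191.27000672 221.97387549]
[ 155  107   68   60 1029] [198.20310982 132.70165209]
[ 288  132   75   71 1525] [331.36590164 155.37901639]
```

View pics/w1.png

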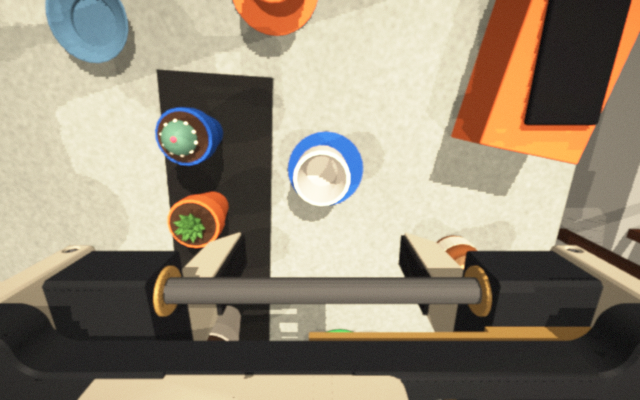

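View pics/c2.png

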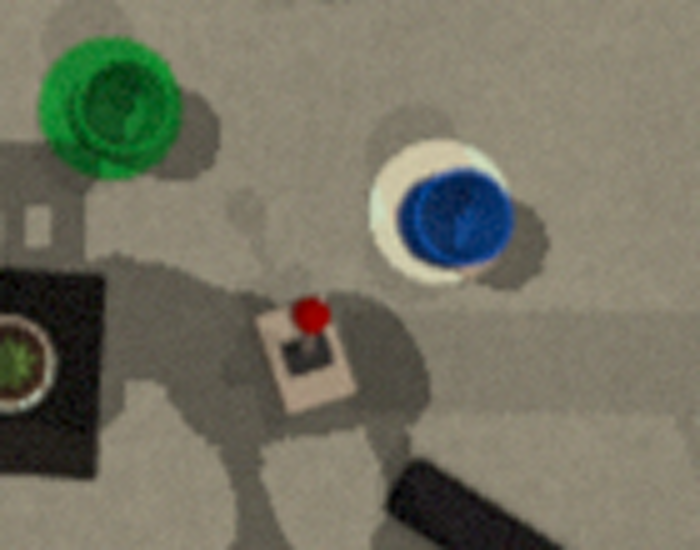

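The wrist view shows the white planter's rim centred at about (322,177), so roughly (613,170), on the blue coaster. The top crop shows the white coaster at crop (441,211), the blue rim at (462,218), the switch housing at (305,360) and the ball at (311,315).

```bash
python3 - <<'E'
from h import *
c,M=cam("wrist");print('whpl',ray(c,M,322,177,53).round(1))
c,M=cam("top")
f=lambda x,y:((x+.5)/5-.5+340,(y+.5)/5-.5+160)
for n,p,z in(('wc',(441,211.5),3),('bluepl',(462,218),53),('green rim',(125,103),53),('green coaster',(110,108),3),('housing',(305,361),25),('hA',(283,313),25),('hB',(323,400),25),('ball',(311,314),75),('whitepl',(7,363),72)): print(n,ray(c,M,*f(*p),z)[:2].round(1))
f=lambda x,y:((x+.5)/4-.5+180,(y+.5)/4-.5+160)
for n,p,z in(('bc',(369,112),3),('oc',(123,177),3),('orim',(110,168),53),('whrim',(366,110),53),('pb',(299,288),72),('po',(421,291),72),('pg',(526,288),72)): print(n,ray(c,M,*f(*p),z)[:2].round(1))
E
python3 -m creep '0 0.001 -0.035 0 0 0 100;0 0 -0.035 0 0 0 100;0 0 -0.035 0 0 0 100;0 0 -0.035 0 0 0 100;0 0 -0.035 0 0 0 100;0 0 -0.02 0 0 0 100;0 0 -0.014 0 0 0 100;0 0 0 0 0 0 100'
python3 -m creep '0 0 0 0 0 0 50;0 0 0 0 0 0 50;0 0 0 0 0 0 50;0 0 0 0 0 0 50;0 0 0 0 0 0 50;0 0 0 0 0 0 50;0 0 0 0 0 0 50;0 0 0 0 0 0 50'
```

```text
whpl [612.8 169.4  53. ]
wc [ 570.9 -363.9]
bluepl [ 563.5 -363.3]
green rim [ 638.5 -140. ]
green coaster [ 640.6 -136.5]
housing [ 468.4 -264.4]
hA [ 500.4 -249.9]
hB [ 442.3 -276.3]
ball [ 499.3 -257.4]
whitepl [466.5 -60.3]
bc [616.3 170.8]
oc [559.4 378.9]
orim [564. 378.]
whrim [613.3 169. ]
pb [466.9 219.4]
po [465.  121.1]
pg [467.9  36.4]
time: 3.08
tool_pos: [611.0, 166.5, 80.1]
tcp_rot: [-3.135, 0.001, 1.568]
contact_force: [-0.1, 0.0, -0.1]
grip_width: 91.8
finger_force: 0.0
time: 3.75
tool_pos: [613.4, 168.2, 84.5]
tcp_rot: [3.14, 0.0, 1.571]
contact_force: [-1.9, -2.1, 6.1]
grip_width: 63.9
finger_force: 30.0
```

```bash
python3 -m creep '0 0 0.02 0 0 0 50;0 0 0.03 0 0 0 50;0 0 0.03 0 0 0 50;0 -0.02 0 0 0 0 50;0 -0.03 0 0 0 0 50;0 -0.03 0 0 0 0 50;0 -0.03 0 0 0 0 50;0 -0.03 0 0 0 0 50'
python3 -m creep '0 -0.01 0 0 0 0 50;0 0 0 0 0 0 50;0 0 -0.03 0 0 0 50;0 0 -0.03 0 0 0 50;0 0 -0.015 0 0 0 50;0 0 -0.005 0 0 0 50;0 0 -0.002 0 0 0 50;0 0 0 0 0 0 50'
python3 -m creep '0 0 -0.001 0 0 0 50;0 0 0 0 0 0 50'
```

```text
time: 4.42
tool_pos: [612.8, 27.2, 163.1]
tcp_rot: [-3.141, 0.0, 1.571]
contact_force: [0.3, -0.6, -2.9]
grip_width: 63.8
finger_force: 30.0
time: 5.08
tool_pos: [612.9, 19.5, 81.6]
tcp_rot: [-3.141, -0.0, 1.571]
contact_force: [-0.7, 0.7, -2.4]
grip_width: 63.5
finger_force: 30.0
time: 5.25
tool_pos: [613.4, 19.3, 81.4]
tcp_rot: [3.141, -0.001, 1.571]
contact_force: [-2.8, 1.3, 4.3]
grip_width: 63.7
finger_force: 30.0
```

```bash
python3 -m creep '0 0 0 0 0 0 100;0 0 0 0 0 0 100;0 0 0 0 0 0 100;0 0 0 0 0 0 100;0 0 0.02 0 0 0 100;0 0 0.035 0 0 0 100;0 0 0.035 0 0 0 100;0 0 0.02 0 0 0 100'
python3 -m creep '-0.004 -0.032 0 0 0 0 100;-0.004 -0.032 0 0 0 0 100;-0.004 -0.032 0 0 0 0 100;-0.004 -0.032 0 0 0 0 100;-0.004 -0.032 0 0 0 0 100;-0.004 -0.032 0 0 0 0 100;-0.004 -0.032 0 0 0 0 100;-0.004 -0.032 0 0 0 0 100'
python3 -m creep '-0.004 -0.032 0 0 0 0 100;-0.004 -0.032 0 0 0 0 100;-0.004 -0.032 0 0 0 0 100;-0.0055 -0.030 0 0 0 0 100;0 0 0 0 0 0 100;0 0 0 0 0 0 100'
python3 - <<'E'
from h import *
c,M=cam("wrist");im=viewer.capture("wrist");np.save('w2.npy',im)
print(readout.get_obs()['tool_pos'])
m=mask(im,'blue')
for st,ce in blobs(m,300): print(st,ce,ray(c,M,*ce,40))
ct,Mt=cam("top");it=viewer.capture("top")
cv2.imwrite('pics/w2.png',cv2.resize(np.hstack([im,it]),(800,250))[:,:,::-1])
E
```

```text
time: 5.92
tool_pos: [614.4, 18.1, 194.0]
tcp_rot: [3.137, 0.0, 1.57]
contact_force: [1.3, 0.5, 0.4]
grip_width: 91.8
finger_force: 0.0
time: 6.58
tool_pos: [580.8, -239.4, 190.3]
tcp_rot: [3.141, 0.0, 1.57]
contact_force: [0.1, 0.2, -0.1]
grip_width: 92.0
finger_force: 0.0
time: 7.08
tool_pos: [562.9, -365.5, 189.7]
tcp_rot: [-3.142, -0.0, 1.567]
contact_force: [0.4, -0.5, 0.1]
grip_width: 91.9
finger_force: 0.0
[ 563.37908972 -364.06290852  189.8373056 ]
[ 284  162   78   84 4966] [322.84836891 204.72734595] [ 564.00997558 -366.17152272   40.        ]
```

View pics/w2.png

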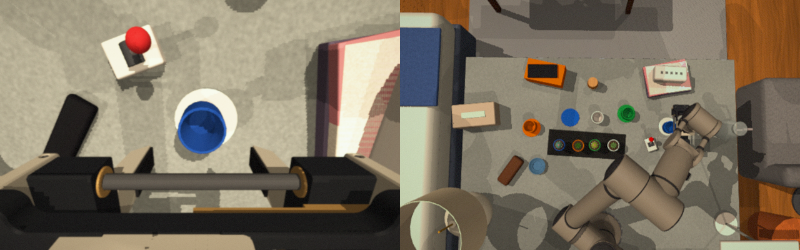

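The wrist view shows the blue planter centred between the fingers on the white coaster. The top view shows the white planter parked and the blue coaster free.

```bash
python3 -m creep '0.001 -0.001 -0.035 0 0 0 100;0 0 -0.035 0 0 0 100;0 0 -0.025 0 0 0 100;0 0 -0.012 0 0 0 100;0 0 0 0 0 0 100;0 0 0 0 0 0 50;0 0 0 0 0 0 50;0 0 0 0 0 0 50'
python3 -m creep '0 0 0 0 0 0 50;0 0 0 0 0 0 50;0 0 0 0 0 0 50;0 0 0 0 0 0 50;0 0 0.02 0 0 0 50;0 0 0.035 0 0 0 50;0 0 0.035 0 0 0 50;0 0 0.02 0 0 0 50'
python3 -m creep '0.003 0.02 0 0 0 0 50;0.003 0.034 0 0 0 0 50;0.003 0.034 0 0 0 0 50;0.003 0.034 0 0 0 0 50;0.003 0.034 0 0 0 0 50;0.003 0.034 0 0 0 0 50;0.003 0.034 0 0 0 0 50;0.003 0.034 0 0 0 0 50'
python3 -m creep '0.003 0.034 0 0 0 0 50;0.003 0.034 0 0 0 0 50;0.003 0.034 0 0 0 0 50;0.003 0.034 0 0 0 0 50;0.003 0.034 0 0 0 0 50;0.003 0.034 0 0 0 0 50;0.003 0.034 0 0 0 0 50;0.002 0.034 0 0 0 0 50'
python3 -m creep '0 0.005 0 0 0 0 50;0 0 0 0 0 0 50'
```

```text
time: 7.85
tool_pos: [565.8, -365.3, 85.6]
tcp_rot: [3.138, 0.003, 1.571]
contact_force: [0.8, 0.8, -0.1]
grip_width: 76.3
finger_force: 0.0
time: 8.52
tool_pos: [565.4, -365.3, 197.0]
tcp_rot: [3.138, 0.003, 1.57]
contact_force: [1.0, -0.3, -0.9]
grip_width: 63.6
finger_force: 30.0
time: 9.18
tool_pos: [588.4, -105.1, 193.1]
tcp_rot: [-3.141, -0.0, 1.57]
contact_force: [-0.6, -0.5, -2.7]
grip_width: 63.5
finger_force: 30.0
time: 9.85
tool_pos: [611.5, 166.9, 193.0]
tcp_rot: [-3.141, 0.0, 1.57]
contact_force: [0.6, 0.4, -1.7]
grip_width: 63.1
finger_force: 30.0
time: 10.02
tool_pos: [611.1, 172.7, 192.7]
tcp_rot: [-3.141, -0.0, 1.574]
contact_force: [-0.8, -1.0, -2.7]
grip_width: 63.2
finger_force: 30.0
```

```bash
python3 -m creep '0.005 -0.001 -0.02 0 0 0 50;0 0 -0.035 0 0 0 50;0 0 -0.03 0 0 0 50;0 0 -0.018 0 0 0 50;0 0 -0.005 0 0 0 50;0 0 -0.002 0 0 0 50;0 0 0 0 0 0 50'
python3 -m creep '0 0 0 0 0 0 100;0 0 0 0 0 0 100;0 0 0 0 0 0 100;0 0 0 0 0 0 100;0 0 0.02 0 0 0 100;0 0 0.03 0 0 0 100;0 0 0.03 0 0 0 100;0 0 0 0 0 0 100'
python3 -m creep '0 -0.03 0 0 0 0 100;0 -0.03 0 0 0 0 100;0 -0.03 0 0 0 0 100;-0.002 -0.03 0 0 0 0 100;0 -0.03 0 0 0 0 100;0 0 0 0 0 0 100;0 0 0 0 0 0 100'
python3 - <<'E'
from h import *
im=viewer.capture("top");c,M=cam("top")
cv2.imwrite('pics/c3.png',cv2.resize(im[150:270,180:460],None,fx=2.8,fy=2.8,interpolation=cv2.INTER_CUBIC)[:,:,::-1])
print(readout.get_obs()['tool_pos'])
m=mask(im,'blue')
for st,ce in blobs(m,40): print(st,ray(c,M,*(st[:2]+(st[2:4]-1)/2),3)[:2])
E
```

```text
time: 10.6
tool_pos: [616.3, 167.5, 83.8]
tcp_rot: [-3.14, 0.001, 1.569]
contact_force: [-0.8, -1.3, 0.3]
grip_width: 63.5
finger_force: 30.0
time: 11.27
tool_pos: [619.6, 169.7, 169.9]
tcp_rot: [3.13, -0.002, 1.571]
contact_force: [1.2, 0.0, 1.2]
grip_width: 91.9
finger_force: 0.0
time: 11.85
tool_pos: [614.8, 17.7, 163.1]
tcp_rot: [3.141, -0.0, 1.567]
contact_force: [0.5, 0.5, -0.3]
grip_width: 91.6
finger_force: 0.0
[614.67214983  18.95868265 163.06416999]
[   0   45   66  124 7519] [890.12057909 994.361121  ]
[258 174  29  28 643] [616.77341914 170.41465842]
[245 222  20  20 107] [466.56971898 227.76305093]
[208 256  24  18 112] [355.21941526 343.6082116 ]
```

View pics/c3.png

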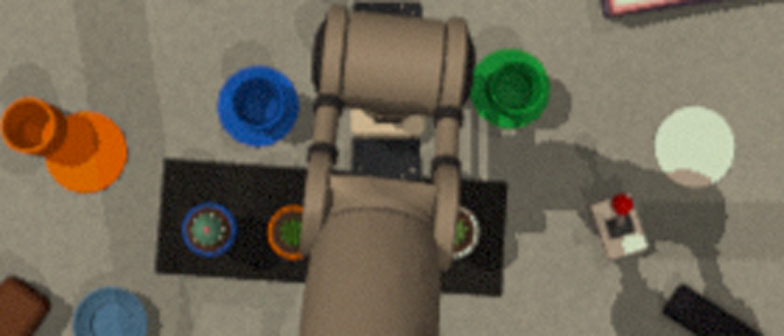

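Blue now sits on the blue coaster. The orange planter has been knocked off to the left (crop (30,126)) and its coaster is at (88,150). I'll finish white first, then put orange right.

```bash
python3 -m creep '-0.001 0 -0.035 0 0 0 100;0 0 -0.03 0 0 0 100;0 0 -0.015 0 0 0 100;0 0 0 0 0 0 100;0 0 0 0 0 0 50;0 0 0 0 0 0 50;0 0 0 0 0 0 50;0 0 0 0 0 0 50'
python3 -m creep '0 0 0 0 0 0 50;0 0 0 0 0 0 50;0 0 0 0 0 0 50;0 0 0.02 0 0 0 50;0 0 0.035 0 0 0 50;0 0 0.035 0 0 0 50;0 0 0.02 0 0 0 50;0 0 0 0 0 0 50'
python3 -m creep '-0.003 -0.022 0 0 0 0 50;-0.0035 -0.032 0 0 0 0 50;-0.0035 -0.032 0 0 0 0 50;-0.0035 -0.032 0 0 0 0 50;-0.0035 -0.032 0 0 0 0 50;-0.0035 -0.032 0 0 0 0 50;-0.0035 -0.032 0 0 0 0 50;-0.0035 -0.032 0 0 0 0 50'
python3 -m creep '-0.0035 -0.032 0 0 0 0 50;-0.0035 -0.032 0 0 0 0 50;-0.0035 -0.032 0 0 0 0 50;-0.0035 -0.032 0 0 0 0 50;-0.0005 -0.0095 0 0 0 0 50;0 0 0 0 0 0 50;0 0 0 0 0 0 50'
```

```text
time: 12.57
tool_pos: [614.5, 19.5, 84.8]
tcp_rot: [3.139, 0.0, 1.571]
contact_force: [-0.3, 0.8, 0.0]
grip_width: 69.9
finger_force: 0.0
time: 13.23
tool_pos: [615.8, 19.0, 198.5]
tcp_rot: [3.132, 0.001, 1.57]
contact_force: [1.7, -1.0, -2.2]
grip_width: 63.9
finger_force: 30.0
time: 13.9
tool_pos: [585.1, -228.1, 191.3]
tcp_rot: [-3.139, -0.001, 1.57]
contact_force: [0.3, -0.6, -3.3]
grip_width: 63.4
finger_force: 30.0
time: 14.48
tool_pos: [571.0, -363.9, 191.4]
tcp_rot: [-3.14, -0.002, 1.569]
contact_force: [0.3, 1.3, -2.8]
grip_width: 64.2
finger_force: 30.0
```

```bash
python3 -m creep '0 0 -0.02 0 0 0 50;0 0 -0.035 0 0 0 50;0 0 -0.03 0 0 0 50;0 0 -0.015 0 0 0 50;0 0 -0.005 0 0 0 50;0 0 -0.001 0 0 0 50;0 0 0 0 0 0 50'
python3 -m creep '0 0 0 0 0 0 100;0 0 0 0 0 0 100;0 0 0 0 0 0 100;0 0 0 0 0 0 100;0 0 0.02 0 0 0 100;0 0 0.035 0 0 0 100;0 0 0.035 0 0 0 100;0 0 0.02 0 0 0 100'
python3 -m creep '0.0005 0.033 0.004 0 0 0 100;0.0005 0.033 0.004 0 0 0 100;0.0005 0.033 0.004 0 0 0 100;0.0005 0.033 0.004 0 0 0 100;0.0005 0.033 0.004 0 0 0 100;0.0005 0.033 0.004 0 0 0 100;0.0005 0.033 0.004 0 0 0 100;0.0005 0.033 0.004 0 0 0 100'
python3 -m creep '0.0005 0.033 0.004 0 0 0 100;0.0005 0.033 0.004 0 0 0 100;0.0005 0.033 0.004 0 0 0 100;0.0005 0.033 0.004 0 0 0 100;0.0005 0.033 0.004 0 0 0 100;0.0005 0.033 0.004 0 0 0 100;0.0005 0.033 0.004 0 0 0 100;0.0005 0.033 0.004 0 0 0 100'
python3 -m creep '0.0005 0.033 0 0 0 0 100;0.0005 0.033 0 0 0 0 100;0.0005 0.033 0 0 0 0 100;0.0005 0.033 0 0 0 0 100;0.0005 0.033 0 0 0 0 100;0.0005 0.025 0 0 0 0 100;0 0 0 0 0 0 100;0 0 0 0 0 0 100'
python3 - <<'E'
from h import *
c,M=cam("wrist");im=viewer.capture("wrist");np.save('w3.npy',im)
print(readout.get_obs()['tool_pos'])
for st,ce in blobs(mask(im,'orange'),300): print(st,ce,ray(c,M,*ce,40))
t=viewer.capture("top")
cv2.imwrite('pics/w3.png',cv2.resize(np.hstack([im,t]),(800,250))[:,:,::-1])
E
```

```text
time: 15.07
tool_pos: [572.1, -362.3, 87.0]
tcp_rot: [-3.141, -0.001, 1.572]
contact_force: [-0.3, 0.2, -2.5]
grip_width: 63.8
finger_force: 30.0
time: 15.73
tool_pos: [572.6, -365.0, 201.7]
tcp_rot: [3.137, 0.003, 1.57]
contact_force: [1.0, -0.3, 0.9]
grip_width: 91.7
finger_force: 0.0
time: 16.4
tool_pos: [575.5, -98.8, 229.9]
tcp_rot: [3.141, 0.0, 1.57]
contact_force: [0.5, 0.2, -0.4]
grip_width: 91.9
finger_force: 0.0
time: 17.07
tool_pos: [579.5, 165.3, 261.9]
tcp_rot: [3.141, -0.0, 1.57]
contact_force: [0.5, -0.1, -0.7]
grip_width: 91.5
finger_force: 0.0
time: 17.73
tool_pos: [582.2, 354.9, 260.9]
tcp_rot: [-3.142, 0.0, 1.573]
contact_force: [0.8, -0.4, -0.4]
grip_width: 91.9
finger_force: 0.0
[582.54093659 353.61232587 261.04715575]
[    0     0   160   128 10036] [74.84675169 58.43333998] [342.17322608 479.52662921  40.        ]
[ 262   72   99  125 8162] [312.47623132 136.23584906] [572.47853292 405.76191073  40.        ]
[ 475  132  165  120 8584] [537.9554986  189.55906337] [822.02367844 348.23047753  40.        ]
[613 188  27  79 697] [628.99426112 229.80774749] [938.44090636 300.03304914  40.        ]
[152 265  29  52 633] [164.31279621 290.77725118] [386.9858158  216.64639275  40.        ]
[465 266  27  51 669] [481.04932735 290.75037369] [780.58338358 217.45882634  40.        ]
[220 322  35  19 484] [239.55991736 332.82231405] [475.14733106 152.7375998   40.        ]
[ 309  326  282   15 2868] [464.70990237 334.74825662] [770.28872457 150.1829122   40.        ]
```

View pics/w3.png

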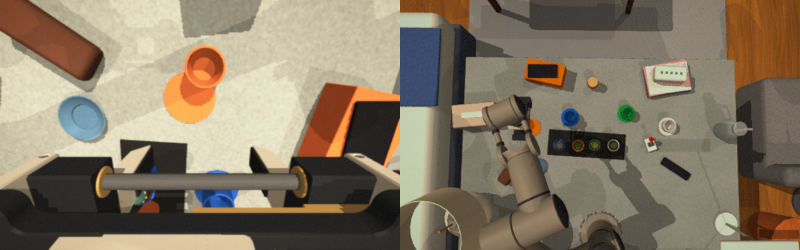

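White and blue are now on their own coasters. The orange planter's rim is at wrist px (328,101), partly off its coaster at (304,157).

```bash
python3 - <<'E'
from h import *
c,M=cam("wrist");print(ray(c,M,328,101,50)[:2],ray(c,M,304,157,3)[:2])
im=np.load('w3.npy');cv2.imwrite('pics/o.png',im[50:220,230:390,::-1].repeat(3,0).repeat(3,1))
E
```

```text
[589.0583889  438.62843885] [561.55039166 375.60722909]
```

View pics/o.png

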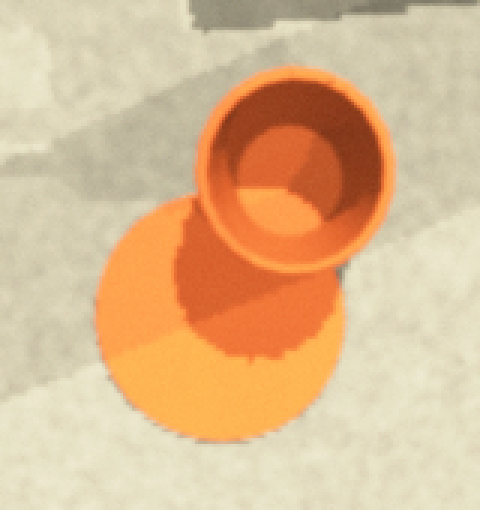

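```bash
python3 -m creep '0.0015 0.02 0 0 0 0 100;0.002 0.03 0 0 0 0 100;0.003 0.0285 0 0 0 0 100;0 0 -0.035 0 0 0 100;0 0 -0.035 0 0 0 100;0 0 -0.035 0 0 0 100;0 0 -0.035 0 0 0 100;0 0 -0.025 0 0 0 100'
python3 -m creep '0 0 -0.011 0 0 0 100;0 0 0 0 0 0 50;0 0 0 0 0 0 50;0 0 0 0 0 0 50;0 0 0 0 0 0 50;0 0 0 0 0 0 50;0 0 0 0 0 0 50;0 0 0 0 0 0 50'
python3 -m creep '0 0 0.015 0 0 0 50;0 0 0.02 0 0 0 50;0 0 0.01 0 0 0 50;-0.01 -0.018 0 0 0 0 50;-0.01 -0.018 0 0 0 0 50;-0.009 -0.018 0 0 0 0 50;0 0 0 0 0 0 50;0 0 0 0 0 0 50'
```

```text
time: 18.5
tool_pos: [588.9, 429.8, 93.1]
tcp_rot: [-3.139, 0.002, 1.568]
contact_force: [-0.1, -0.1, 0.4]
grip_width: 92.2
finger_force: 0.0
time: 19.17
tool_pos: [589.7, 432.7, 87.6]
tcp_rot: [3.139, -0.002, 1.571]
contact_force: [-1.9, -0.6, 6.9]
grip_width: 62.8
finger_force: 29.9
time: 19.83
tool_pos: [560.2, 377.6, 130.7]
tcp_rot: [3.141, -0.0, 1.569]
contact_force: [0.5, 1.1, -2.7]
grip_width: 62.9
finger_force: 29.8
```

```bash
python3 -m creep '0 0 -0.02 0 0 0 50;0 0 -0.015 0 0 0 50;0 0 -0.005 0 0 0 50;0 0 0 0 0 0 50'; python3 -m creep '0 0 -0.002 0 0 0 50;0 0 -0.001 0 0 0 50;0 0 0 0 0 0 50'
```

```text
time: 20.17
tool_pos: [560.0, 378.6, 89.4]
tcp_rot: [-3.14, 0.001, 1.571]
contact_force: [-0.0, 0.7, -1.6]
grip_width: 62.7
finger_force: 30.0
time: 20.42
tool_pos: [560.8, 378.9, 88.4]
tcp_rot: [3.14, -0.001, 1.571]
contact_force: [-1.2, -0.2, 2.1]
grip_width: 62.4
finger_force: 30.0
```

```bash
python3 -m creep '0 0 0 0 0 0 100;0 0 0 0 0 0 100;0 0 0 0 0 0 100;0 0 0 0 0 0 100;0 0 0.02 0 0 0 100;0 0 0.035 0 0 0 100;0 0 0.04 0 0 0 100;0 0 0.04 0 0 0 100'
python3 -m creep '-0.0125 -0.026 0.009 0 0 0 100;-0.0125 -0.026 0.009 0 0 0 100;-0.0125 -0.026 0.009 0 0 0 100;-0.0125 -0.026 0.009 0 0 0 100;-0.0125 -0.026 0.009 0 0 0 100;-0.0125 -0.026 0.009 0 0 0 100;-0.0125 -0.026 0.009 0 0 0 100;-0.006 -0.026 0.009 0 0 0 100'
python3 -m creep '0 0 0 0 0 0 100;0 0 0 0 0 0 100;0 0 0 0 0 0 100'
python3 - <<'E'
from h import *
c,M=cam("wrist");im=viewer.capture("wrist");np.save('w4.npy',im)
print(readout.get_obs()['tool_pos'])
for k in('blue','orange'):
  for st,ce in blobs(mask(im,k),150): print(k,st,ce,ray(c,M,*ce,60)[:2])
print(proj(c,M,(467,220,72)),proj(c,M,(466,124,72)))
cv2.imwrite('pics/w4.png',im[:,:,::-1])
E
```

```text
time: 21.08
tool_pos: [559.8, 378.0, 223.1]
tcp_rot: [-3.14, 0.001, 1.57]
contact_force: [0.6, 0.4, 0.2]
grip_width: 92.1
finger_force: 0.0
time: 21.75
tool_pos: [465.2, 169.2, 294.8]
tcp_rot: [-3.141, -0.0, 1.571]
contact_force: [0.8, -0.7, 0.1]
grip_width: 92.0
finger_force: 0.0
time: 22.0
tool_pos: [466.9, 170.4, 294.3]
tcp_rot: [3.141, -0.0, 1.57]
contact_force: [1.0, -0.3, 0.2]
grip_width: 91.8
finger_force: 0.0
[466.85193005 170.76927451 293.96694626]
blue [294 109  58  59 692] [321.88872832 137.28179191] [467.2736898  219.12483207]
blue [ 397  133   80   76 4671] [436.9312781  171.56604581] [597.7569993  180.78009871]
orange [ 361    0   85   39 2365] [400.75264271  15.46892178] [544.26679005 335.93373824]
orange [ 562    0   78  154 7279] [612.39414755  88.40280258] [770.70128696 269.16174497]
orange [ 293  192   54   58 1547] [319.8752424  218.43374273] [464.79574585 123.92584256]
orange [152 265  29  52 578] [164.74567474 290.82698962] [263.67225626  23.67885004]
orange [464 265  28  52 672] [480.90625    290.80952381] [673.27879975  23.17426437]
orange [ 310  326  281   15 2762] [465.59739319 334.55648081] [663.64488775 -46.48969014]
[321.63013774 137.59567983] [320.85249812 222.18035142]
```

View pics/w4.png

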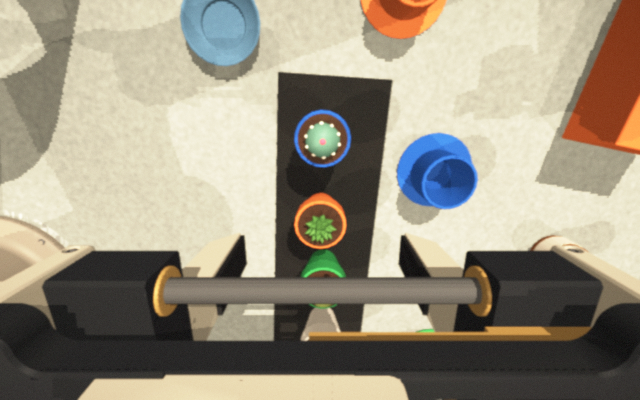

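```bash
python3 - <<'E'
from h import *
c,M=cam("wrist")
for p,z in(((322.5,138),72),((321,222),72),((449,180),53),((436,170),3)): print(ray(c,M,*p,z)[:2].round(1))
E
python3 -m creep '0 0.02 -0.02 0 0 0 100;0.001 0.02 -0.035 0 0 0 100;0 0.009 -0.035 0 0 0 100;0 0 -0.035 0 0 0 100;0 0 -0.03 0 0 0 100;0 0 -0.015 0 0 0 100;0 0 -0.005 0 0 0 100;0 0 0 0 0 0 100'
python3 -m creep '0 0 0 0 0 0 45;0 0 0 0 0 0 45;0 0 0 0 0 0 45;0 0 0 0 0 0 45;0 0 0 0 0 0 45;0 0 0 0 0 0 45;0 0 0 0 0 0 45;0 0 0 0 0 0 45'
```

```text
[467.7 219.9]
[466.  124.6]
[615.5 169.7]
[618.7 171. ]
time: 22.72
tool_pos: [467.0, 219.8, 117.5]
tcp_rot: [-3.138, 0.001, 1.572]
contact_force: [0.2, 1.0, -0.0]
grip_width: 91.5
finger_force: 0.0
time: 23.38
tool_pos: [468.0, 219.3, 119.9]
tcp_rot: [3.14, -0.0, 1.57]
contact_force: [0.6, 0.2, 4.9]
grip_width: 59.6
finger_force: 30.0
```

```bash
python3 -m creep '0 0 0.02 0 0 0 45;0 0 0.035 0 0 0 45;0 0 0.03 0 0 0 45;0 0 0.015 0 0 0 45;0.02 -0.007 0 0 0 0 45;0.03 -0.01 0 0 0 0 45;0.03 -0.01 0 0 0 0 45;0.03 -0.01 0 0 0 0 45'
python3 -m creep '0.03 -0.01 0 0 0 0 45;0.0075 -0.0025 0 0 0 0 45;0 0 0 0 0 0 45;0 0 0 0 0 0 45;0 0 0 0 0 0 45'
python3 -c "
from h import *
print(readout.get_obs()['tool_pos'])"
```

```text
time: 24.05
tool_pos: [578.6, 181.8, 219.2]
tcp_rot: [-3.141, 0.0, 1.571]
contact_force: [0.8, 0.2, -2.1]
grip_width: 59.5
finger_force: 30.0
time: 24.47
tool_pos: [613.8, 170.3, 218.8]
tcp_rot: [-3.14, -0.0, 1.571]
contact_force: [-0.4, 0.1, -0.9]
grip_width: 59.2
finger_force: 30.0
[613.81546596 170.28696784 218.83806243]
```

```bash
python3 -m creep '0.0015 -0.0005 -0.02 0 0 0 45;0 0 -0.025 0 0 0 45;0 0 -0.015 0 0 0 45;0 0 -0.01 0 0 0 45;0 0 -0.008 0 0 0 45;0 0 0 0 0 0 45'
python3 -m creep '0 0 -0.005 0 0 0 45;0 0 -0.005 0 0 0 45;0 0 -0.002 0 0 0 45;0 0 0 0 0 0 45'
```

```text
time: 24.97
tool_pos: [615.6, 169.6, 140.1]
tcp_rot: [-3.139, 0.0, 1.571]
contact_force: [-1.1, -1.2, -2.1]
grip_width: 59.4
finger_force: 30.0
time: 25.3
tool_pos: [616.8, 169.0, 129.3]
tcp_rot: [3.141, 0.0, 1.57]
contact_force: [0.2, -1.2, -0.9]
grip_width: 59.4
finger_force: 30.0
```

```bash
python3 -m creep '0 0 -0.002 0 0 0 45;0 0 -0.001 0 0 0 45;0 0 0 0 0 0 45';python3 -m creep '0 0 -0.001 0 0 0 45;0 0 0 0 0 0 45'; python3 -m creep '0 0 -0.001 0 0 0 45;0 0 0 0 0 0 45'
```

```text
time: 25.55
tool_pos: [616.8, 169.1, 126.3]
tcp_rot: [3.141, 0.0, 1.57]
contact_force: [1.1, -2.1, -0.8]
grip_width: 59.1
finger_force: 30.0
time: 25.72
tool_pos: [616.8, 169.1, 125.3]
tcp_rot: [3.141, 0.0, 1.57]
contact_force: [-0.0, -2.3, 0.3]
grip_width: 59.1
finger_force: 30.0
time: 25.88
tool_pos: [616.8, 169.2, 124.9]
tcp_rot: [3.141, 0.0, 1.57]
contact_force: [-1.6, -3.1, 4.6]
grip_width: 59.4
finger_force: 30.0
```

```bash
python3 -m creep '0 0 0 0 0 0 100;0 0 0 0 0 0 100;0 0 0 0 0 0 100;0 0 0 0 0 0 100;0 0 0.015 0 0 0 100;0 0 0.035 0 0 0 100;0 0 0.035 0 0 0 100;0 0 0 0 0 0 100'
python3 -m creep '-0.03 -0.009 0 0 0 0 100;-0.03 -0.009 0 0 0 0 100;-0.03 -0.009 0 0 0 0 100;-0.03 -0.009 0 0 0 0 100;-0.03 -0.009 0 0 0 0 100;0 0 0 0 0 0 100;0 0 0 0 0 0 100;0 0 0 0 0 0 100'
python3 - <<'E'
from h import *
print(readout.get_obs()['tool_pos'])
t=viewer.capture("top");c,M=cam("wrist");im=viewer.capture("wrist")
for st,ce in blobs(mask(im,'blue'),150): print(st,ce,ray(c,M,*ce,60)[:2])
cv2.imwrite('pics/w5.png',cv2.resize(np.hstack([im,cv2.resize(t[140:280,170:394],(640,400))]),(800,250))[:,:,::-1])
E
```

```text
time: 26.55
tool_pos: [619.5, 169.9, 216.7]
tcp_rot: [3.129, -0.002, 1.571]
contact_force: [1.4, 1.0, 1.2]
grip_width: 91.6
finger_force: 0.0
time: 27.22
tool_pos: [467.7, 124.4, 209.7]
tcp_rot: [3.139, -0.0, 1.57]
contact_force: [0.2, 0.1, -0.7]
grip_width: 92.0
finger_force: 0.0
[467.66186364 124.42447925 209.71380225]
[ 419   92  133  102 6479] [465.00077172 139.65797191] [584.90650827 179.64784595]
```

View pics/w5.png

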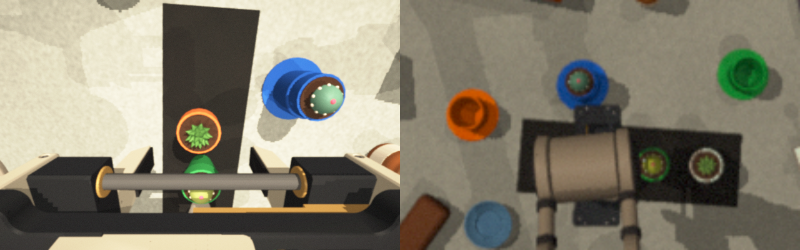

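The blue plant is seated upright. The orange plant lies between the fingers.

```bash
python3 -m creep '-0.001 0 -0.02 0 0 0 100;0 0 -0.03 0 0 0 100;0 0 -0.025 0 0 0 100;0 0 -0.012 0 0 0 100;0 0 -0.004 0 0 0 100;0 0 0 0 0 0 100;0 0 0 0 0 0 45;0 0 0 0 0 0 45'
python3 -m creep '0 0 0 0 0 0 45;0 0 0 0 0 0 45;0 0 0 0 0 0 45;0 0 0 0 0 0 45;0 0 0 0 0 0 45;0 0 0 0 0 0 45'
python3 -m creep '0 0 0.02 0 0 0 45;0 0 0.035 0 0 0 45;0 0 0.03 0 0 0 45;0 0 0.02 0 0 0 45;0.01 0.02 0 0 0 0 45;0.015 0.03 0 0 0 0 45;0.015 0.03 0 0 0 0 45;0.015 0.03 0 0 0 0 45'
python3 -m creep '0.015 0.03 0 0 0 0 45;0.015 0.03 0 0 0 0 45;0.01 0.015 0 0 0 0 45;0 0 0 0 0 0 45;0 0 0 0 0 0 45;0 0 0 0 0 0 45'
python3 - <<'E'
from h import *
print(readout.get_obs()['tool_pos'])
c,M=cam("wrist");im=viewer.capture("wrist")
for st,ce in blobs(mask(im,'orange'),150): print(st,ce,ray(c,M,*ce,60)[:2])
print(proj(c,M,(560,379,53)))
np.save('w6.npy',im);cv2.imwrite('pics/w6.png',im[:,:,::-1])
E
```

```text
time: 27.98
tool_pos: [466.6, 124.4, 119.2]
tcp_rot: [3.139, -0.0, 1.571]
contact_force: [-0.3, 0.5, 0.9]
grip_width: 82.8
finger_force: 0.0
time: 28.48
tool_pos: [465.8, 124.3, 118.7]
tcp_rot: [3.141, -0.0, 1.57]
contact_force: [-1.5, 0.3, 5.3]
grip_width: 59.5
finger_force: 30.0
time: 29.15
tool_pos: [521.1, 235.3, 223.2]
tcp_rot: [3.142, 0.0, 1.57]
contact_force: [0.7, -0.8, -0.7]
grip_width: 59.4
finger_force: 30.0
time: 29.65
tool_pos: [560.1, 308.5, 222.5]
tcp_rot: [-3.14, 0.001, 1.57]
contact_force: [-0.2, -0.3, -1.5]
grip_width: 59.2
finger_force: 30.0
[560.12079215 308.54000191 222.52543211]
[   0    0  154   77 6463] [87.99690546 27.45613492] [380.44377994 447.16934016]
[ 274   66   96  100 7440] [320.90282258 115.31989247] [559.31614846 382.18400121]
[  507    83   133   195 14959] [582.45771776 177.21070927] [791.66244237 329.24563315]
[ 266  200  112   78 4992] [321.18229167 239.84635417] [559.42447594 268.01454326]
[209 265  20  52 429] [217.73892774 291.08391608] [454.71483961 211.04061529]
[417 265  19  52 478] [427.35355649 290.5167364 ] [666.60525188 211.85148203]
[285 304  74  14 432] [319.57175926 310.75925926] [557.66811762 187.35071982]
[ 249  318  295   23 3248] [408.14562808 333.9020936 ] [651.98078401 157.97114614]
[321.74495639 118.90421286]
```

View pics/w6.png

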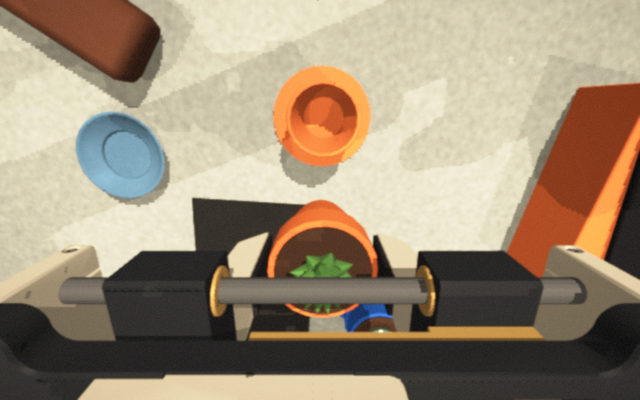

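The orange planter's opening is centred at about (321.5,122), so roughly (560,377). The plant hangs straight between the fingers.

```bash
python3 -m creep '0 0.018 0 0 0 0 45;0 0.03 0 0 0 0 45;0 0.0205 0 0 0 0 45;0 0 -0.02 0 0 0 45;0 0 -0.03 0 0 0 45;0 0 -0.02 0 0 0 45;0 0 -0.01 0 0 0 45;0 0 0 0 0 0 45'
python3 -m creep '0 0 -0.005 0 0 0 45;0 0 -0.005 0 0 0 45;0 0 -0.003 0 0 0 45;0 0 0 0 0 0 45'
python3 -m creep '0 0 -0.002 0 0 0 45;0 0 0 0 0 0 45'
python3 -m creep '0 0 -0.001 0 0 0 45;0 0 0 0 0 0 45'
```

```text
time: 30.37
tool_pos: [559.8, 376.5, 141.1]
tcp_rot: [-3.138, 0.002, 1.569]
contact_force: [0.1, 0.1, -0.6]
grip_width: 59.4
finger_force: 30.0
time: 30.7
tool_pos: [560.8, 377.7, 130.5]
tcp_rot: [3.141, -0.0, 1.57]
contact_force: [0.0, 1.0, -1.6]
grip_width: 59.1
finger_force: 30.0
time: 30.87
tool_pos: [560.9, 378.0, 128.6]
tcp_rot: [3.141, -0.001, 1.57]
contact_force: [1.2, 1.3, -0.5]
grip_width: 59.3
finger_force: 30.0
time: 31.03
tool_pos: [560.8, 378.1, 127.6]
tcp_rot: [3.141, -0.001, 1.571]
contact_force: [-0.1, 2.0, 0.5]
grip_width: 59.2
finger_force: 30.0
```

```bash
python3 -m creep '0 0.0005 -0.002 0 0 0 45;0 0 0 0 0 0 45'
python3 -m creep '0 0 -0.001 0 0 0 45;0 0 0 0 0 0 45'
```

```text
time: 31.2
tool_pos: [560.7, 378.5, 125.2]
tcp_rot: [3.141, -0.0, 1.57]
contact_force: [0.9, 2.5, 0.3]
grip_width: 59.6
finger_force: 30.0
time: 31.37
tool_pos: [560.7, 378.4, 124.2]
tcp_rot: [3.141, -0.0, 1.571]
contact_force: [0.2, 1.8, 0.1]
grip_width: 59.4
finger_force: 30.0
```

```bash
python3 -m creep '0 0 -0.001 0 0 0 45;0 0 0 0 0 0 45;0 0 0 0 0 0 100;0 0 0 0 0 0 100;0 0 0 0 0 0 100;0 0 0 0 0 0 100;0 0 0 0 0 0 100;0 0 0.015 0 0 0 100'
python3 -m creep '0 0 0.035 0 0 0 100;0 0 0.04 0 0 0 100;-0.008 -0.03 0.005 0 0 0 100;-0.008 -0.035 0.005 0 0 0 100;-0.008 -0.035 0.005 0 0 0 100;-0.008 -0.035 0.005 0 0 0 100;-0.008 -0.035 0.005 0 0 0 100;-0.008 -0.035 0.005 0 0 0 100'
python3 -m creep '-0.008 -0.035 0.005 0 0 0 100;-0.008 -0.035 0.005 0 0 0 100;-0.008 -0.035 0.005 0 0 0 100;-0.008 -0.035 0.005 0 0 0 100;-0.008 -0.035 0.005 0 0 0 100;-0.006 -0.008 0 0 0 0 100;0 0 0 0 0 0 100;0 0 0 0 0 0 100'
python3 - <<'E'
from h import *
print(readout.get_obs()['tool_pos'])
t=viewer.capture("top");c,M=cam("wrist");im=viewer.capture("wrist")
for st,ce in blobs(mask(im,'green'),150): print(st,ce,ray(c,M,*ce,60)[:2])
print(proj(c,M,(466,30,72)))
np.save('w7.npy',im);cv2.imwrite('pics/w7.png',cv2.resize(np.hstack([im,cv2.resize(t[140:280,170:394],(640,400))]),(800,250))[:,:,::-1])
E
```

```text
time: 32.03
tool_pos: [559.3, 377.3, 135.1]
tcp_rot: [-3.136, 0.003, 1.57]
contact_force: [-0.7, 0.6, -0.6]
grip_width: 90.8
finger_force: 0.0
time: 32.7
tool_pos: [511.9, 171.6, 243.5]
tcp_rot: [3.141, 0.0, 1.571]
contact_force: [0.6, -0.1, 0.6]
grip_width: 92.0
finger_force: 0.0
time: 33.37
tool_pos: [466.6, -9.8, 268.3]
tcp_rot: [3.141, -0.0, 1.569]
contact_force: [-0.1, 0.4, 0.1]
grip_width: 91.6
finger_force: 0.0
[466.59734427  -9.75627183 268.30787511]
[292 114  63  63 792] [322.89646465 143.64646465] [468.10514208  35.8021428 ]
[431 234  50  35 811] [456.83353884 246.12453761] [619.74633037 -79.07091022]
[320.782476   151.12257063]
```

View pics/w7.png

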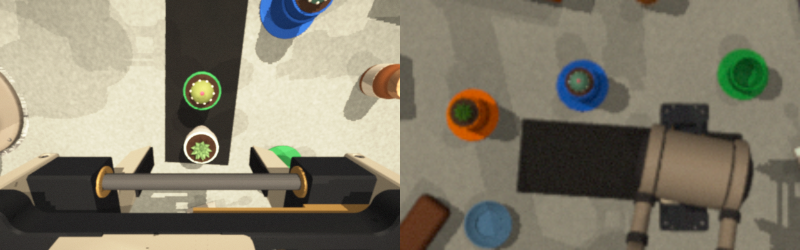

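Orange is seated. The green plant's rim is centred at wrist px (323,145) and the white one at about (322,234).

```bash
python3 - <<'E'
from h import *
c,M=cam("wrist")
print(ray(c,M,323,145,72),ray(c,M,322,234,72))
E
python3 -m creep '0.0005 0.02 -0.03 0 0 0 100;0.001 0.025 -0.035 0 0 0 100;0 0 -0.035 0 0 0 100;0 0 -0.03 0 0 0 100;0 0 -0.01 0 0 0 100;0 0 0 0 0 0 100;0 0 0 0 0 0 100'
python3 -c "
from h import *
print(readout.get_obs()['tool_pos'])"
```

```text
[468.18125085  36.31227402  72.        ] [467.27473353 -58.19725036  72.        ]
time: 34.05
tool_pos: [468.2, 35.6, 128.9]
tcp_rot: [-3.14, -0.0, 1.572]
contact_force: [-0.0, 0.0, 0.7]
grip_width: 91.9
finger_force: 0.0
[468.23387051  35.57576276 128.92607917]
```

```bash
python3 -m creep '0 0.0005 -0.007 0 0 0 100;0 0 -0.003 0 0 0 100;0 0 0 0 0 0 45;0 0 0 0 0 0 45;0 0 0 0 0 0 45;0 0 0 0 0 0 45;0 0 0 0 0 0 45;0 0 0 0 0 0 45'
python3 -m creep '0 0 0 0 0 0 45;0 0 0 0 0 0 45'
python3 -m creep '0 0 0.02 0 0 0 45;0 0 0.035 0 0 0 45;0 0 0.03 0 0 0 45;0.03 0 0.02 0 0 0 45;0.03 -0.01 0 0 0 0 45;0.03 -0.03 0 0 0 0 45;0.03 -0.03 0 0 0 0 45;0.03 -0.03 0 0 0 0 45'
python3 -m creep '0.021 -0.03 0 0 0 0 45;0 -0.03 0 0 0 0 45;0 -0.03 0 0 0 0 45;0 -0.03 0 0 0 0 45;0 -0.024 0 0 0 0 45;0 0 0 0 0 0 45;0 0 0 0 0 0 45;0 0 0 0 0 0 45'
python3 - <<'E'
from h import *
print(readout.get_obs()['tool_pos'])
c,M=cam("wrist");im=viewer.capture("wrist")
print(proj(c,M,(639,-138,53)))
np.save('w8.npy',im);cv2.imwrite('pics/w8.png',im[40:320,150:490,::-1])
E
```

```text
time: 34.72
tool_pos: [468.2, 34.9, 119.6]
tcp_rot: [3.141, 0.0, 1.57]
contact_force: [-0.3, -0.0, 1.4]
grip_width: 59.3
finger_force: 30.0
time: 34.88
tool_pos: [468.2, 34.9, 119.5]
tcp_rot: [3.141, 0.0, 1.57]
contact_force: [-0.6, -1.5, 2.2]
grip_width: 59.3
finger_force: 30.0
time: 35.55
tool_pos: [617.5, -64.4, 224.2]
tcp_rot: [-3.141, -0.0, 1.571]
contact_force: [1.1, 0.8, -0.1]
grip_width: 59.4
finger_force: 30.0
time: 36.22
tool_pos: [637.3, -206.9, 223.8]
tcp_rot: [-3.141, -0.001, 1.57]
contact_force: [0.2, -1.1, -1.1]
grip_width: 59.2
finger_force: 30.0
[ 637.33409921 -206.91474758  223.75449646]
[323.68220471 121.09817131]
```

View pics/w8.png

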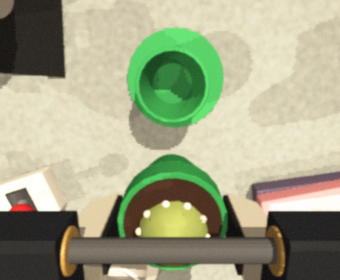

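The green rim is centred at about wrist px (322,127), so roughly (637.5,-142).

```bash
python3 -m creep '0 0.018 0 0 0 0 45;0 0.03 0 0 0 0 45;0 0.0155 0 0 0 0 45;0 0 -0.02 0 0 0 45;0 0 -0.03 0 0 0 45;0 0 -0.02 0 0 0 45;0 0 -0.012 0 0 0 45;0 0 0 0 0 0 45'
python3 -m creep '0 0 -0.005 0 0 0 45;0 0 -0.004 0 0 0 45;0 0 -0.002 0 0 0 45;0 0 0 0 0 0 45'
python3 -m creep '0 0 -0.002 0 0 0 45;0 0 0 0 0 0 45'
python3 -m creep '0 0 -0.001 0 0 0 45;0 0 0 0 0 0 45'
```

```text
time: 36.93
tool_pos: [636.3, -142.2, 139.5]
tcp_rot: [-3.137, -0.002, 1.572]
contact_force: [-0.4, 0.6, -1.3]
grip_width: 59.3
finger_force: 30.0
time: 37.27
tool_pos: [637.7, -144.0, 131.8]
tcp_rot: [3.141, 0.0, 1.57]
contact_force: [-1.1, -0.3, -0.3]
grip_width: 59.2
finger_force: 30.0
time: 37.43
tool_pos: [637.6, -144.0, 129.6]
tcp_rot: [3.141, 0.0, 1.57]
contact_force: [-0.2, 0.7, -1.4]
grip_width: 59.8
finger_force: 30.0
time: 37.6
tool_pos: [637.5, -144.0, 128.4]
tcp_rot: [3.141, -0.0, 1.57]
contact_force: [-0.4, 1.0, -0.3]
grip_width: 59.6
finger_force: 30.0
```

```bash
python3 -m creep '0 0 -0.002 0 0 0 45;0 0 0 0 0 0 45'
python3 -m creep '0 0 -0.001 0 0 0 45;0 0 0 0 0 0 45'
python3 -m creep '0 0 -0.001 0 0 0 45;0 0 0 0 0 0 45'
```

```text
time: 37.77
tool_pos: [637.4, -143.8, 126.1]
tcp_rot: [-3.141, -0.0, 1.57]
contact_force: [-0.1, 1.0, -0.5]
grip_width: 59.3
finger_force: 30.0
time: 37.93
tool_pos: [637.5, -143.8, 125.2]
tcp_rot: [-3.141, -0.0, 1.57]
contact_force: [-0.5, 0.7, -0.5]
grip_width: 59.0
finger_force: 30.0
time: 38.1
tool_pos: [637.6, -143.9, 124.7]
tcp_rot: [3.141, -0.0, 1.57]
contact_force: [-1.7, 1.5, 2.6]
grip_width: 59.8
finger_force: 30.0
```

```bash
python3 -m creep '0 0 0 0 0 0 100;0 0 0 0 0 0 100;0 0 0 0 0 0 100;0 0 0 0 0 0 100;0 0 0 0 0 0 100;0 0 0.015 0 0 0 100;0 0 0.035 0 0 0 100;0 0 0.04 0 0 0 100'
python3 -m creep '-0.028 0.014 0 0 0 0 100;-0.028 0.014 0 0 0 0 100;-0.028 0.014 0 0 0 0 100;-0.028 0.014 0 0 0 0 100;-0.028 0.014 0 0 0 0 100;-0.030 0.0157 0 0 0 0 100;0 0 0 0 0 0 100;0 0 0 0 0 0 100'
python3 - <<'E'
from h import *
print(readout.get_obs()['tool_pos'])
c,M=cam("wrist");im=viewer.capture("wrist");t=viewer.capture("top")
print(proj(c,M,(467.3,-58.2,72)))
cv2.imwrite('pics/w9.png',cv2.resize(np.hstack([im,cv2.resize(t[140:280,240:464],(640,400))]),(800,250))[:,:,::-1])
E
```

```text
time: 38.77
tool_pos: [636.4, -143.7, 212.7]
tcp_rot: [-3.136, -0.002, 1.57]
contact_force: [0.7, 0.5, 0.7]
grip_width: 91.5
finger_force: 0.0
time: 39.43
tool_pos: [466.7, -57.7, 214.9]
tcp_rot: [3.141, 0.0, 1.571]
contact_force: [0.8, -1.0, 0.5]
grip_width: 91.6
finger_force: 0.0
[466.67364491 -57.6708281  214.85171212]
[322.24678622 207.14046271]
```

View pics/w9.png

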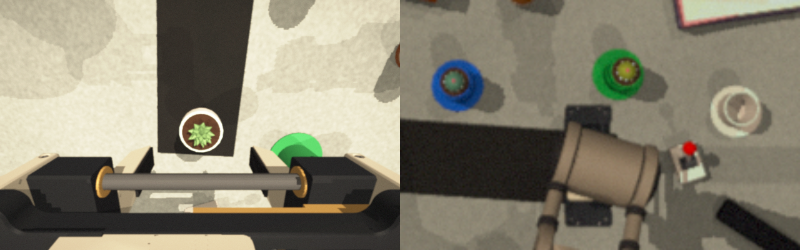

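Green is seated. The white plant's rim is at wrist px (321,207), as predicted.

```bash
python3 -m creep '0.0005 -0.0005 -0.03 0 0 0 100;0 0 -0.035 0 0 0 100;0 0 -0.02 0 0 0 100;0 0 -0.008 0 0 0 100;0 0 -0.003 0 0 0 100;0 0 0 0 0 0 100;0 0 0 0 0 0 45;0 0 0 0 0 0 45'
python3 -m creep '0 0 0 0 0 0 45;0 0 0 0 0 0 45;0 0 0 0 0 0 45;0 0 0 0 0 0 45;0 0 0 0 0 0 45;0 0 0 0 0 0 45'
python3 -m creep '0 0 0.02 0 0 0 45;0 0 0.035 0 0 0 45;0 0 0.03 0 0 0 45;0.02 0 0.02 0 0 0 45;0.03 -0.01 0 0 0 0 45;0.03 -0.03 0 0 0 0 45;0.024 -0.03 0 0 0 0 45;0 -0.03 0 0 0 0 45'
python3 -m creep '0 -0.035 0 0 0 0 45;0 -0.035 0 0 0 0 45;0 -0.035 0 0 0 0 45;0 -0.035 0 0 0 0 45;0 -0.035 0 0 0 0 45;0 -0.035 0 0 0 0 45;0 -0.035 0 0 0 0 45;0 -0.03 0 0 0 0 45'
python3 -m creep '0 0 0 0 0 0 45;0 0 0 0 0 0 45;0 0 0 0 0 0 45'
python3 - <<'E'
from h import *
print(readout.get_obs()['tool_pos'])
c,M=cam("wrist");im=viewer.capture("wrist")
print(proj(c,M,(571,-364,53)))
np.save('w10.npy',im);cv2.imwrite('pics/w10.png',im[40:320,150:490,::-1])
E
```

```text
time: 40.2
tool_pos: [469.0, -59.1, 119.5]
tcp_rot: [3.139, 0.001, 1.57]
contact_force: [0.2, -0.2, 0.4]
grip_width: 82.7
finger_force: 0.0
time: 40.7
tool_pos: [468.1, -58.8, 118.7]
tcp_rot: [3.141, 0.0, 1.57]
contact_force: [-0.7, -0.1, 4.6]
grip_width: 59.2
finger_force: 30.0
time: 41.37
tool_pos: [574.9, -159.3, 222.9]
tcp_rot: [3.139, 0.001, 1.572]
contact_force: [-0.4, 0.5, -1.9]
grip_width: 59.8
finger_force: 30.0
time: 42.03
tool_pos: [570.8, -435.5, 222.4]
tcp_rot: [-3.141, -0.0, 1.57]
contact_force: [0.8, -0.3, -1.7]
grip_width: 59.4
finger_force: 30.0
time: 42.28
tool_pos: [571.3, -432.6, 222.3]
tcp_rot: [-3.141, -0.002, 1.57]
contact_force: [-1.2, 0.9, -0.8]
grip_width: 59.3
finger_force: 30.0
[ 571.34436112 -432.60194299  222.33206312]
[321.36465357 121.69003242]
```

View pics/w10.png

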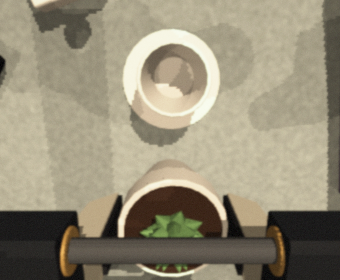

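The white rim is centred at wrist px (322.5,120), so roughly (572,-362.5).

```bash
python3 -m creep '0 0.02 0 0 0 0 45;0 0.03 0 0 0 0 45;0.0005 0.02 0 0 0 0 45;0 0 -0.02 0 0 0 45;0 0 -0.03 0 0 0 45;0 0 -0.02 0 0 0 45;0 0 -0.01 0 0 0 45;0 0 0 0 0 0 45'
python3 -m creep '0 0 -0.005 0 0 0 45;0 0 -0.004 0 0 0 45;0 0 -0.002 0 0 0 45;0 0 0 0 0 0 45'
python3 -m creep '0 0 -0.002 0 0 0 45;0 0 0 0 0 0 45'
python3 -m creep '0 0 -0.001 0 0 0 45;0 0 0 0 0 0 45'
```

```text
time: 43.0
tool_pos: [571.4, -361.2, 140.9]
tcp_rot: [-3.138, -0.003, 1.572]
contact_force: [0.3, -0.4, -1.3]
grip_width: 58.9
finger_force: 30.0
time: 43.33
tool_pos: [572.3, -363.1, 132.9]
tcp_rot: [3.141, 0.0, 1.571]
contact_force: [1.0, 1.7, -0.3]
grip_width: 59.6
finger_force: 30.0
time: 43.5
tool_pos: [572.1, -363.3, 130.6]
tcp_rot: [3.141, 0.0, 1.57]
contact_force: [-0.1, 1.9, -0.3]
grip_width: 59.5
finger_force: 30.0
time: 43.67
tool_pos: [572.0, -363.2, 129.4]
tcp_rot: [3.141, 0.0, 1.57]
contact_force: [0.4, 2.1, -0.4]
grip_width: 59.2
finger_force: 30.0
```

```bash
python3 -m creep '0 0.0005 -0.003 0 0 0 45;0 0 0 0 0 0 45'
python3 -m creep '0 0 -0.0015 0 0 0 45;0 0 0 0 0 0 45'
python3 -m creep '0 0 -0.001 0 0 0 45;0 0 0 0 0 0 45'
```

```text
time: 43.83
tool_pos: [571.8, -362.6, 125.7]
tcp_rot: [-3.141, -0.0, 1.57]
contact_force: [-0.9, -0.5, -0.7]
grip_width: 59.3
finger_force: 30.0
time: 44.0
tool_pos: [571.9, -362.6, 124.4]
tcp_rot: [-3.141, -0.0, 1.57]
contact_force: [-0.0, 1.9, -0.2]
grip_width: 59.5
finger_force: 30.0
time: 44.17
tool_pos: [572.0, -362.7, 123.9]
tcp_rot: [-3.142, -0.0, 1.57]
contact_force: [-0.8, 1.6, 0.6]
grip_width: 59.0
finger_force: 30.0
```

```bash
python3 -m creep '0 0 -0.0005 0 0 0 45;0 0 0 0 0 0 100;0 0 0 0 0 0 100;0 0 0 0 0 0 100;0 0 0 0 0 0 100;0 0 0 0 0 0 100;0 0 0.015 0 0 0 100;0 0 0.035 0 0 0 100'
python3 -m creep '0 0 0.04 0 0 0 100;-0.022 0 0.02 0 0 0 50;-0.022 0.01 0.02 0 0 0 20;-0.022 0.01 0 0 0 0 0;-0.022 0.01 0 0 0 0 0;0 0 0 0 0 0 0;0 0 0 0 0 0 0;0 0 0 0 0 0 0'
python3 - <<'E'
from h import *
print(readout.get_obs()['tool_pos'],readout.get_obs()['grip_width'])
c,M=cam("wrist");im=viewer.capture("wrist");t=viewer.capture("top")
for st,ce in blobs(mask(im,'red'),60): print(st,ce,ray(c,M,*ce,76)[:2])
np.save('w11.npy',im)
big=cv2.resize(t[150:270,180:460],None,fx=2.5,fy=2.5)
cv2.imwrite('pics/w11.png',np.vstack([im[:290],cv2.resize(big,(640,274))])[:,:,::-1])
E
```

```text
time: 44.83
tool_pos: [570.1, -361.4, 168.5]
tcp_rot: [-3.134, -0.006, 1.57]
contact_force: [0.1, 0.0, -0.2]
grip_width: 91.8
finger_force: 0.0
time: 45.5
tool_pos: [484.6, -333.2, 253.7]
tcp_rot: [3.14, 0.001, 1.57]
contact_force: [0.1, -1.0, -1.5]
grip_width: 49.8
finger_force: 0.0
[ 484.58753555 -333.20514599  253.70440743] 49.832671232586726
[324  99  27  29 601] [337.11314476 113.04492512] [ 498.52111131 -258.05728107]
```

View pics/w11.png

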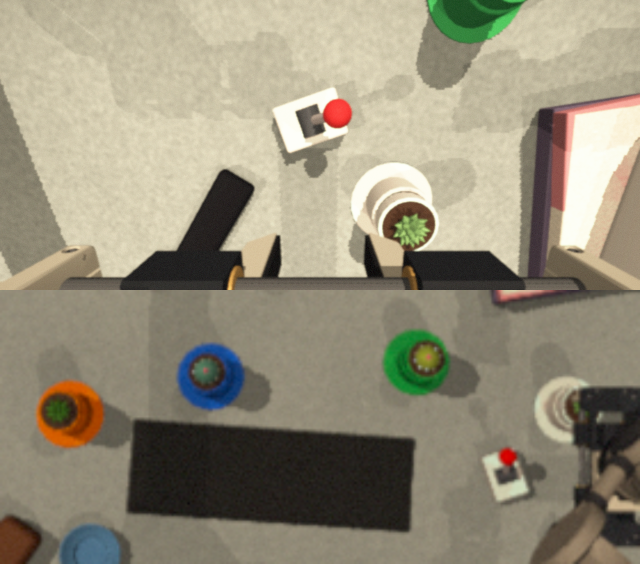

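Every planter is on its own coaster with its plant seated. The ball is at (337,113) and the housing centre at about (310,120). The push goes towards image left and slightly down, i.e. -x with a little -y.

```bash
python3 - <<'E'
from h import *
c,M=cam("wrist")
P=[ray(c,M,*p,25)[:2] for p in((274,107),(335,89),(347,130),(285,152))];print(np.round(P,1),np.mean(P,0))
E
python3 -m creep '0.015 0.02 0 0 0 0 0;0.02 0.025 0 0 0 0 0;0.02 0.025 0 0 0 0 0;0.006 0.006 0 0 0 0 0;0 0 0 0 0 0 0;0 0 0 0 0 0 0;0 0 -0.02 0 0 0 0;0 0 -0.03 0 0 0 0'
python3 -m creep '0 0 -0.03 0 0 0 0;0 0 -0.03 0 0 0 0;0 0 -0.015 0 0 0 0;0 0 0 0 0 0 0;0 0 0 0 0 0 0'
```

```text
[[ 435.3 -253.1]
 [ 498.6 -235.5]
 [ 512.  -276.5]
 [ 445.  -299.9]] [ 472.70153965 -266.22842333]
time: 46.27
tool_pos: [545.8, -259.0, 205.7]
tcp_rot: [3.136, 0.004, 1.569]
contact_force: [0.3, -0.1, -0.2]
grip_width: 0.4
finger_force: 0.0
time: 46.68
tool_pos: [544.3, -257.9, 127.9]
tcp_rot: [-3.14, -0.001, 1.569]
contact_force: [-0.6, -0.1, 0.8]
grip_width: 0.1
finger_force: 0.0
```

```bash
python3 -m creep '-0.012 0 0 0 0 0 0;-0.012 -0.003 0 0 0 0 0;-0.012 -0.004 0 0 0 0 0;-0.012 -0.004 0 0 0 0 0;-0.01 -0.003 0 0 0 0 0;-0.006 -0.002 0 0 0 0 0;0 0 0 0 0 0 0'
python3 -m creep '-0.003 -0.001 0 0 0 0 0;0 0 0 0 0 0 0'
python3 -m creep '-0.003 -0.001 0 0 0 0 0;0 0 0 0 0 0 0'
python3 - <<'E'
from h import *
c,M=cam("wrist");im=viewer.capture("wrist");t=viewer.capture("top");c,M=cam("top")
for st,ce in blobs(mask(t,'red')[150:270],10): print(st,ce,ray(c,M,ce[0],ce[1]+150,76)[:2])
E
```

```text
time: 47.27
tool_pos: [480.3, -273.7, 129.4]
tcp_rot: [3.141, 0.001, 1.569]
contact_force: [-0.6, 0.9, 0.5]
grip_width: 0.5
finger_force: 0.0
time: 47.43
tool_pos: [478.0, -273.9, 128.6]
tcp_rot: [3.141, 0.0, 1.57]
contact_force: [0.1, 0.3, 0.4]
grip_width: 0.6
finger_force: 0.1
time: 47.6
tool_pos: [474.9, -274.7, 128.2]
tcp_rot: [-3.141, -0.0, 1.571]
contact_force: [0.6, -0.2, 0.2]
grip_width: 0.6
finger_force: 0.3
```

```bash
python3 -m creep '-0.003 -0.001 0 0 0 0 0;0 0 0 0 0 0 0'
python3 -m creep '-0.002 0 0 0 0 0 0;0 0 0 0 0 0 0'
python3 -m creep '-0.002 0 0 0 0 0 0;0 0 0 0 0 0 0'
```

```text
time: 47.87
tool_pos: [473.7, -275.1, 128.4]
tcp_rot: [3.137, -0.001, 1.57]
contact_force: [9.5, 3.6, -2.2]
grip_width: 0.3
finger_force: 4.5
time: 48.03
tool_pos: [473.2, -275.0, 128.6]
tcp_rot: [3.134, 0.0, 1.569]
contact_force: [15.5, 5.2, -6.7]
grip_width: 0.5
finger_force: 7.6
time: 48.2
tool_pos: [472.7, -275.0, 128.7]
tcp_rot: [3.13, 0.001, 1.569]
contact_force: [23.3, 7.2, -9.1]
grip_width: 0.6
finger_force: 10.8
```

The lever is at its stop. Next I'll back off and run a final check.

```bash
python3 -m creep '0.006 0 0 0 0 0 0;0.012 0.003 0 0 0 0 0;0.012 0.003 0 0 0 0 0;0.01 0 0 0 0 0 0;0 0 0.03 0 0 0 0;0 0 0.035 0 0 0 0;0 0 0.035 0 0 0 0;-0.02 0 0.03 0 0 0 0'
python3 -m creep '-0.03 -0.01 0.01 0 0 0 0;-0.03 -0.02 0 0 0 0 0;-0.03 -0.02 0 0 0 0 0;-0.03 -0.02 0 0 0 0 0;0 -0.02 0 0 0 0 0;0 0 0 0 0 0 0;0 0 0 0 0 0 0'
python3 - <<'E'
from h import *
im=viewer.capture("wrist");t=viewer.capture("top");s=viewer.capture("scene");c,M=cam("top")
for st,ce in blobs(mask(t,'red')[150:270],10): print(st,ce,ray(c,M,ce[0],ce[1]+150,76)[:2])
o=cv2.resize(s[80:320,220:460],(400,400));b=cv2.resize(t[110:300,150:470],(400,238))
cv2.imwrite('pics/f.png',np.hstack([o,np.vstack([b,cv2.resize(im,(400,250))])[:400]])[:,:,::-1])
E
```

```text
time: 48.87
tool_pos: [489.8, -269.7, 260.2]
tcp_rot: [3.139, 0.001, 1.572]
contact_force: [-0.1, -0.3, -0.0]
grip_width: 0.4
finger_force: 0.0
time: 49.45
tool_pos: [367.5, -360.2, 268.1]
tcp_rot: [-3.141, -0.001, 1.568]
contact_force: [0.4, 0.2, -0.9]
grip_width: 0.1
finger_force: 0.0
[404  86   8   7  44] [407.11363636  89.09090909] [ 445.48558142 -273.92225104]
```

View pics/f.png

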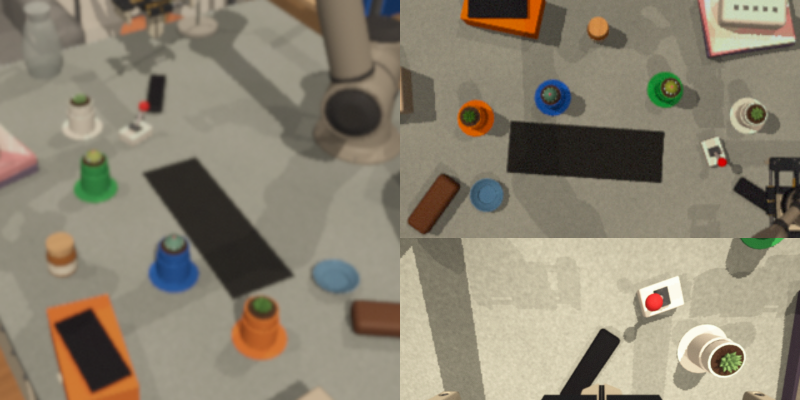

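The final views show all four planters on their own coasters with their plants seated. The lever is over, with the ball at about (445,-274), and the other things are where they were.

```bash
python3 -c "
from plant import order
print(order.close_job())"
```

```text
the job is handed in; nothing more can be done
None
```

The job is handed in: white and blue are swapped, all four plants sit in their planters on matching coasters, and the lamp lever is at its on stop; the orange planter was knocked off its coaster mid-run and I put it back before planting.

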